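# Screw the filler plug back into the gear reducer

## Task

The gear reducer has been topped up with oil: put its wing-handled filler plug back in the filler neck on top. Set the plug upright in the neck, turn it backward (counter-clockwise seen from above) until you feel it drop at the thread start, then screw it forward (clockwise) until its flange is fully home on the neck and nipped up finger-tight, never forcing the thread. Let go of it, and leave the other things on the bench where they are.

Things in the scene. Friction and masses are not known exactly. Their poses are not given: they have to be found in the camera images.
- plug_grip (a point): centre of the grip bar of the filler plug, the one with a T handle, standing upright on the bench in one of three places among two other plugs. z up the plug's axis, x along the bar: 48 mm long (x), 12 thick (y), 24 high (z). Below the bar a stem 12 mm thick, 14 mm high, on a flange 59 mm across, its top 26 mm below this point. The point stands 61.2 mm above the bench. About 0.26 kg
- plug_seat (a point): centre of the underside of the plug's flange (6 mm thick), the face that seats on the neck; 32 mm below plug_grip, same axes. Below it the shank: 33 mm across, 29.2 mm long, the last 6 mm tapered to 27 mm, with three short pieces of right-hand thread 40 mm across that start 15.2 mm below this point
- plug: the filler plug as a whole; origin at the centre of its nose's end, 29.2 mm below plug_seat. Held loosely (bar with a few mm of play, turned as with a spanner) it rides up and down the thread by its own weight; held fast at one height it is driven against the thread. If it leans after the drop, one thread still hangs on its crest: a little more backward frees it
- port (a point): centre of the filler neck's mouth, in its top face, z up. Steel tube 62 mm across, 34 mm high; bore 43.4 mm, chamfer 3 mm, 35 mm inside the thread (1 mm play round the shank). Three thread starts 120 degrees apart, their angle differs each time and is not given by these axes. A plug set in rests on the thread with plug_seat 4.7 to 11.7 mm above this point, upright
- thread (a point): on the neck's axis 3.5 mm below port, level with the thread starts. Right-hand, lead 21 mm a turn: turned counter-clockwise the resting plug rises up to 7 mm (within 120 degrees) to plug_seat 11.7 mm over port, then drops 7 mm to 4.7 mm. From there 80 degrees clockwise bring it to 0, about 25 more take up 1.5 mm of play, then it nips within a few degrees
- gearbox: cast-iron worm reducer, bolted down: foot 160 x 150 mm, casting 116 x 112 mm, 135 high; stepped pulley out to 126 mm along +y (42 to 142 mm high), shaft stub to 102 mm along +x. Origin at its underside, below the neck's axis; z up. Finger-tight is about 0.15 to 0.25 N m on the plug; over 60 N between plug and neck spoils the thread
- hex_plug: another plug, not for this neck: round with a 30 mm hexagon head, 48 mm across, 38 mm high, standing; origin at its underside
- round_plug: another plug, not for this neck: round slotted brass cap, 52 mm across, 32 mm high; origin at its underside
- form_cone: slender conical steel spinning form, 72 mm across, 165 mm high, origin at its underside
- form_bell: bell-shaped dark steel spinning form, 88 mm across, 92 mm high, origin at its underside
- brass_cup: spun brass cup, 68 mm across, 65 mm high, origin at its underside
- wrench: open-ended wrench lying flat, 200 mm long along its x, origin at its middle underside
- spray_can: spray can, 58 mm across, 190 mm high, origin at its underside
- collar: steel shaft collar lying flat, 60 mm across, 24 mm high, origin at its underside
There are look-alikes about, which are no part of the job. Of the things like the plug, leave any that is blue or pink; of the rest the smaller one is meant.

How it is judged:
By the outcome, as a careful person would: the job done as asked, in the order asked, and still so for the second after the job is handed in, with the robot touching nothing.
It also fails if it takes over 72 s, if anything falls off the work surface, if the arm or the gripper's body presses on something with over 40 N, if the wrist force passes 120 N, or if a joint passes its speed limit or range.

## Robot

A 6-joint arm with a two-finger parallel gripper is mounted at the origin on the work surface. World frame = base frame: x ahead of the robot, y to its left, z up, the work surface at z = 0. Lengths are in mm, angles in rad, forces in N, time in s.
With the tool pointing down it reaches from about 325 to 775 mm from the base axis. Payload 5.5 kg.
Tool frame: the origin (TCP) lies midway between the tips of the shut fingers; the grasp point (between the pads) lies 19 mm behind it; z points along the fingers, y is the line along which they close (so a half turn about z gives the same grasp; the last joint's range is limited). The gripper opens to 85 mm and grips with 20 to 120 N. Pads are 22 mm wide; open, the fingers measure 114 mm over their backs; the gripper's body (76 mm by 85 mm) begins 54 mm behind the grasp point. The pads swing forward as they close: fully open they stand 13 mm farther back than shut.
Start: joints at [1.161, 0.091, 1.231, -0, 1.82, -0.057], TCP at [207.321, 563.058, 210.875] pointing down, gripper open.
Joint ranges: [-2.87, 2.87], [-0.86, 2.18], [0.17, 2.46], [-1.51, 4.65], [0.06, 2.69], [-2.65, 2.65]. Speed limits (rad/s): [2.57, 2.57, 3.01, 3.14, 3.14, 3.14].

## Interface

Orientations are given as a 3x3 rotation matrix whose columns are the frame's x, y, z axes.
In Python, from bench import arm gives the robot as it stands. The module is installed in compiled form; this text tells all that it offers.
- The arm moves only by the shell command python3 -m inch 'ROWS' [OPENING] [FORCE]. ROWS is JSON, a list of rows, each an object with "offset": the shift along the world's x, y, z in mm, a list of three; "dr": the turn, a rotation vector about the world's x, y, z in degrees, a list of three. In form: [{"offset": [x, y, z], "dr": [rx, ry, rz]}, ...]. A call has 1 to 12 rows; each row shifts and turns the commanded pose from where the row before left it; what a row does not reach is not made up. A row lasts 1/8 s, in which the tool goes at most 62.5 mm and 10.7 degrees, less where a joint would pass 70% of its speed; a pose out of reach is approached as far as the arm can. A call with a gripper value outside its range is refused whole. OPENING is the gripper command: -1 is fully open, 1 is shut, values between are in proportion, set as the call begins (- or left out, the last holds). The fingers move at their own pace and stop on an object; FORCE is the grip in N (left out, the last holds). Time passes only in rows, so rows that do not move let the fingers close. It gives the time, the measured TCP pose, the force, the opening and the grip force at its end, in the units of the state.
- arm.get_state(): the state, without advancing time (a new reading comes with each control period).
- arm.get_image(name): name is "side" or "top"; returns the picture (384x512x3 uint8, blue, green, red); there is no depth.
- arm.camera_params(name): a dict with "K" (3x3 intrinsics, pixels), "xyz" and "rotation" of the camera in the world. Camera axes: x right, y down, z forward; pixel columns grow to the right and rows downward; lengths in mm; the calibration is good to about 2 mm. A picture is of the moment at which its call begins. camera_params takes no time and is no camera call.
- arm.sign_off(): hands the job in; it is judged then, once.
Trained networks look in the newest picture that a camera, given by its name, has taken for a name from the list of things; names that differ only in an ending like _2 or _b are one class to them, and where a whole thing is asked for, a point or a joint stands for the part that bears it (a point fixed in the world has none). Each returns a list of dicts, best first, with "confidence" (0 to 1); they miss things now and then, are a little off and sometimes report something else, mostly with a low value. They report only what shows in the picture. A call takes as long as a camera call. They do not tell look-alikes from the thing itself.
- arm.find_in(camera, name): "rect" ([left, top, right, bottom] in pixels, round what is visible of it).
- arm.silhouettes(camera, name): "mask" (384x512 bool, what is visible of it) and "rect" ([left, top, right, bottom] in pixels, round what is visible of it).
- arm.landmark_of(camera, name): "pixel" ([row, column] in pixels: a listed point, or the origin of a listed thing).
The state is a dict: "time_s": time; "joints": joint angles; "joint_velocities": joint speeds; "tau": joint torques, N m; "position": TCP position; "tool_rot": TCP orientation; "wrist_force": force on the tool from outside, world axes, zero at the start; "moment": the same for the moment, N m; "opening": finger opening in mm; "grasp_force": force on a finger pad.
Only numpy, scipy, OpenCV 4.12 (cv2) and the standard library are available. Lean on these libraries where they do the work, as an engineer would, in place of code of your own. Each camera call takes 0.05 s, during which the arm holds its last target. There are 200 camera calls.

## Working session

There is one attempt and no reset: what is moved stays moved. The work goes in short steps, Python scripts to look and compute and a shell command to move; the robot and the scene stay as the last step left them, time stands still between calls to the robot, and variables do not carry over. Pictures are saved under pics/ and viewed, at most 10 in all, crops included, and the job is handed in when it is done.

```bash
mkdir -p pics; cat > h.py <<'E'
from bench import arm
import numpy as np, cv2
def ray(cam,px):
    p=arm.camera_params(cam);K=np.array(p["K"]);R=np.array(p["rotation"]);o=np.array(p["xyz"],float)
    d=R@np.linalg.inv(K)@np.array([px[1],px[0],1.0]);return o,d/np.linalg.norm(d)
def atz(cam,px,z):
    o,d=ray(cam,px);return o+d*(z-o[2])/d[2]
def proj(cam,P):
    p=arm.camera_params(cam);K=np.array(p["K"]);R=np.array(p["rotation"]);o=np.array(p["xyz"],float)
    c=K@(R.T@(np.array(P)-o));return c[1]/c[2],c[0]/c[2]
def tri(a,b):
    A=np.zeros((3,3));v=np.zeros(3)
    for o,d in (a,b):
        M=np.eye(3)-np.outer(d,d);A+=M;v+=M@o
    return np.linalg.solve(A,v)
E
python3 - <<'E'
from h import *
ims=[arm.get_image(c) for c in("top","side")]
cv2.imwrite("pics/top.png",cv2.resize(ims[0],(800,600)));cv2.imwrite("pics/side.png",cv2.resize(ims[1],(800,600)))
for c in("top","side"):
    p=arm.camera_params(c);print(c,np.round(p["xyz"]),np.round(p["rotation"],2).tolist(),p["K"][0][0])
    for n in("plug_grip","plug_seat","port","gearbox","hex_plug","round_plug"):
        for r in arm.landmark_of(c,n)[:5]:print(c,n,np.round(r["pixel"],1),round(r["confidence"],2),np.round(atz(c,r["pixel"],{"plug_grip":61,"plug_seat":29,"port":169}.get(n,0)),0))
    for r in arm.find_in(c,"plug")[:5]:print(c,"rect",np.round(r["rect"]),round(r["confidence"],2))
print(arm.get_state())
E
```

```text
top [ 449.    0. 1480.] [[0.03, -1.0, 0.07], [-1.0, -0.03, -0.0], [0.0, -0.07, -1.0]] 491.3950911385168
top plug_grip [275.1 353.3] 0.88 [ 335. -273.   61.]
top plug_grip [192.2 351.5] 0.83 [ 573. -264.   61.]
top plug_grip [231.3 355.3] 0.58 [ 460. -277.   61.]
top plug_grip [236.1 395.6] 0.56 [ 450. -393.   61.]
top plug_grip [148.  276.9] 0.41 [695. -44.  61.]
top plug_seat [231.7 353.6] 0.85 [ 459. -278.   29.]
top plug_seat [187.7 346. ] 0.75 [ 588. -253.   29.]
top plug_seat [235.8 391.3] 0.67 [ 450. -389.   29.]
top plug_seat [138.1 346.4] 0.21 [ 737. -252.   29.]
top port [178.  220.4] 0.94 [591. 109. 169.]
top port [186.8 305.8] 0.46 [ 574. -121.  169.]
top gearbox [182.6 221.7] 0.77 [595. 118.   0.]
top hex_plug [236.8 291.6] 0.64 [438. -98.   0.]
top round_plug [188.8 308.9] 0.8 [ 584. -146.    0.]
top round_plug [178.1 218.1] 0.39 [608. 130.   0.]
top rect [333. 256. 365. 289.] 0.79
top rect [385. 229. 402. 245.] 0.72
top rect [333. 177. 364. 206.] 0.67
top rect [340. 222. 364. 242.] 0.61
side [ 457. -877.  988.] [[0.99, -0.08, 0.08], [-0.12, -0.7, 0.7], [0.0, -0.71, -0.7
[... 955 characters left out ...]
77e-02]), 'joint_velocities': array([-1.12213740e-03,  8.83394887e-04,  7.73081309e-04, -8.27045484e-04,
       -1.17243564e-03,  5.80964960e-05]), 'tau': array([ 1.24019032e-03, -4.58424461e+01, -4.18069232e+01,  7.22725372e-05,
        5.43462029e-04, -2.30040217e-05]), 'position': array([207.30678003, 563.06553148, 210.8968608 ]), 'tool_rot': array([[-9.38413454e-01,  3.45514384e-01, -1.95502679e-05],
       [ 3.45514383e-01,  9.38413454e-01,  3.81743692e-05],
       [ 3.15360280e-05,  2.90684429e-05, -9.99999999e-01]]), 'wrist_force': array([ 0.42953064,  0.99319917, -0.25842836]), 'moment': array([ 0.01310495, -0.02243666, -0.01574725]), 'grasp_force': 0.0, 'opening': 85.43305347942098}
```

View pics/top.png

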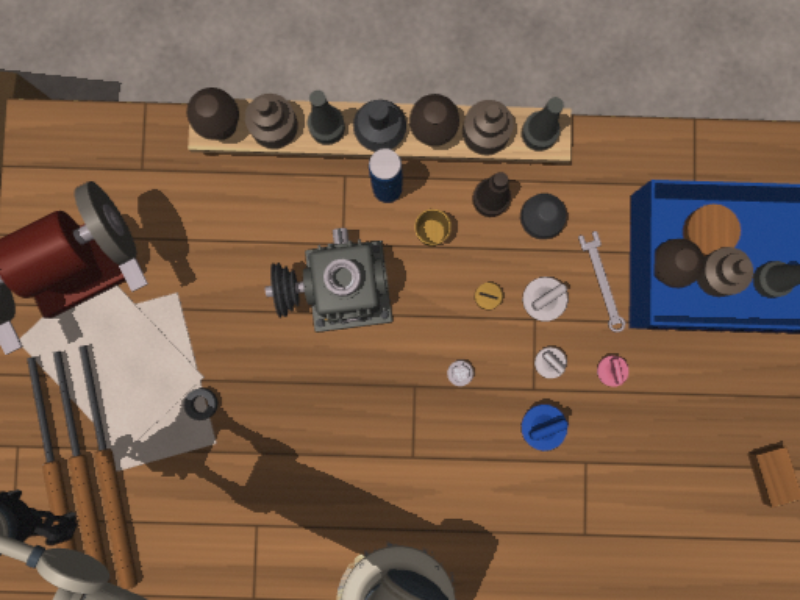

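View pics/side.png

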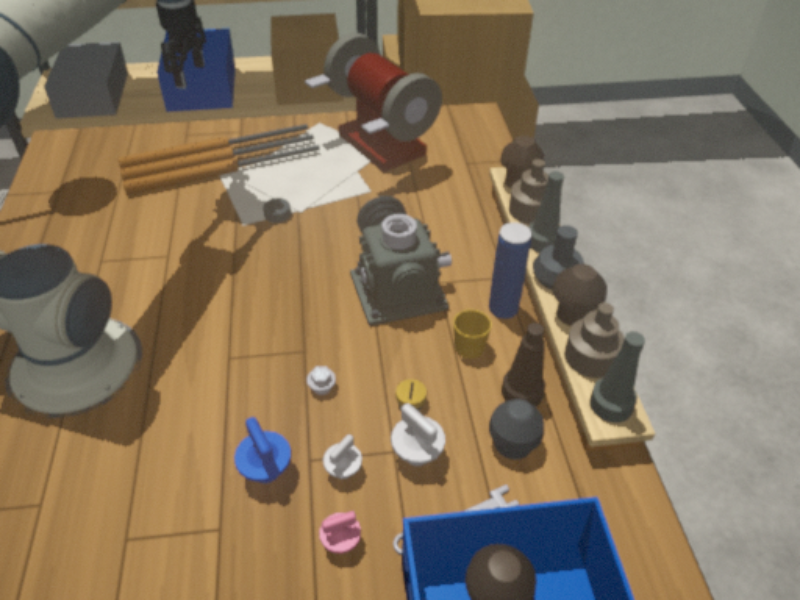

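The top view shows four T-handled plugs (in 512 px coordinates): white small (353,232), white large (349,191), blue (348,273), pink (392,236). Blue and pink are excluded, and the smaller of the two white ones, at (353,232), fits (flange about 20 px ≈ 58 mm). The neck is at (220,178). I'll confirm with one enlarged crop.

```bash
python3 - <<'E'
from h import *
t=arm.get_image("top");s=arm.get_image("side")
a=cv2.resize(t[165:265,300:400],(400,400),interpolation=3);b=cv2.resize(s[240:340,170:270],(400,400),interpolation=3)
cv2.imwrite("pics/crop.png",np.hstack([a,b]))
def near(c,n,uv):
    L=[r for r in arm.landmark_of(c,n) if np.hypot(*(np.array(r["pixel"])-uv))<10]
    return [(np.round(r["pixel"],1),round(r["confidence"],2)) for r in L]
for n in("plug_grip","plug_seat","plug"):
    A=near("top",n,(232,354));B=near("side",n,(290,218));print(n,A,B)
    if A and B:print(np.round(tri(ray("top",A[0][0]),ray("side",B[0][0])),1))
A=arm.landmark_of("top","port")[0]["pixel"];B=arm.landmark_of("side","port")[0]["pixel"];print("port",A,B,tri(ray("top",A),ray("side",B)),atz("top",A,169))
for c,u in(("top",(232,354)),("side",(290,218))):
    for r in arm.silhouettes(c,"plug"):
        if r["mask"][u[0]-2:u[0]+3,u[1]-2:u[1]+3].any():
            m=r["mask"];print(c,r["rect"],m.sum(),r["confidence"])
E
```

```text
plug_grip [(array([231.4, 355.1]), 0.63)] [(array([285.4, 216.7]), 0.56)]
[ 456.5 -274.7   69. ]
plug_seat [(array([230.1, 351.3]), 0.6), (array([229.3, 352.6]), 0.26)] [(array([295.6, 221.5]), 0.55)]
[ 463.2 -272.8   20.1]
plug [(array([232.3, 350.1]), 0.61)] [(array([299. , 221.7]), 0.75)]
[ 459.8 -272.3    4.1]
port [178.9, 218.1] [143.3, 256.0] [591.91802464 114.79449494 165.54295584] [588.07730934 114.65578859 169.        ]
top [341.4, 221.0, 365.3, 240.9] 300 0.71
side [207.0, 278.7, 234.4, 305.7] 525 0.6
```

View pics/crop.png

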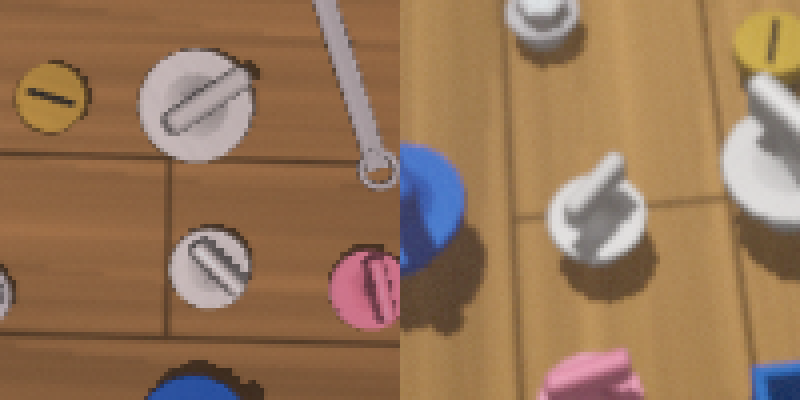

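The crop confirms it: the small white T-handle plug sits at crop (210,267), with its bar running lower-right, at about 42° in world. Next I'll fit it precisely by optimising projected outlines.

```bash
cat > fit.py <<'E'
from h import *
def disc(c,x,y,z,r,n=40):
    return np.array([proj(c,(x+r*np.cos(a),y+r*np.sin(a),z))[::-1] for a in np.linspace(0,2*np.pi,n)])
def fitflange(c,img,x0,y0,z,r):
    g=cv2.cvtColor(img,cv2.COLOR_BGR2HSV)
    m=((g[...,1]<60)&(g[...,2]>95)).astype(float)
    S=8;best=None
    u,v=[int(q) for q in proj(c,(x0,y0,z))[::-1]]
    sub=cv2.resize(m[v-25:v+25,u-25:u+25],None,fx=S,fy=S,interpolation=1)
    for dx in np.arange(-10,10.1,1):
        for dy in np.arange(-10,10.1,1):
            p=(disc(c,x0+dx,y0+dy,z,r)-[u-25,v-25]+.5)*S
            k=np.zeros(sub.shape,np.uint8);cv2.fillPoly(k,[p.astype(np.int32)],1)
            s=(sub*k).sum()-.5*k.sum()
            if best is None or s>best[0]:best=(s,x0+dx,y0+dy,s/(.5*k.sum()))
    return best[1:]
E
python3 - <<'E'
from fit import *
t=arm.get_image("top");s=arm.get_image("side")
for c,i in(("top",t),("side",s)):
    print(c,"flange",fitflange(c,i,459,-274,35,29.5))
    print(c,"neck",fitflange(c,i,590,113,169,31), "circle-ctr")
# bar end points (top view crop): top face z=73
a=atz("top",(165+243/4,300+195/4),73);b=atz("top",(165+293/4,300+240/4),73)
print(a,b,(a+b)/2)
# side crop: top ridge of bar
a=atz("side",(240+213/4,170+172/4),73);b=atz("side",(240+156/4,170+214/4),73);print(a,b,(a+b)/2)
t2=cv2.resize(t[212:252,332:372],(480,480),interpolation=2)
s2=cv2.resize(s[120:180,225:285],(480,480)[:2],interpolation=2)
cv2.imwrite("pics/z.png",np.hstack([t2[:,:400],s2[:,:400]]))
E
```

```text
Traceback (most recent call last):
  File "fit.py", line 12, in fitflange
    p=(disc(c,x0+dx,y0+dy,z,r)-[u-25,v-25]+.5)*S
       ~~~~^^^^^^^^^^^^^^^^^^^
  File "fit.py", line 3, in disc
    return np.array([proj(c,(x+r*np.cos(a),y+r*np.sin(a),z))[::-1] for a in np.linspace(0,2*np.pi,n)])
                     ~~~~^^^^^^^^^^^^^^^^^^^^^^^^^^^^^^^^^^^
  File "h.py", line 9, in proj
    p=arm.camera_params(cam);K=np.array(p["K"]);R=np.array(p["rotation"]);o=np.array(p["xyz"],float)
ValueError: time passes only in moves, steps and waits
```

```bash
python3 - <<'E'
import re
s=open('h.py').read().replace("arm.camera_params(cam)","CP(cam)").replace("import numpy as np, cv2\n","import numpy as np, cv2, functools\nCP=functools.lru_cache(arm.camera_params)\n")
open('h.py','w').write(s)
E
python3 - <<'E'
from fit import *
t=arm.get_image("top");s=arm.get_image("side")
for c,i in(("top",t),("side",s)):
    print(c,"flange",fitflange(c,i,459,-274,35,29.5))
    print(c,"neck",fitflange(c,i,590,113,169,31), "circle-ctr")
a=atz("top",(165+243/4,300+195/4),73);b=atz("top",(165+293/4,300+240/4),73)
print(a,b,(a+b)/2)
a=atz("side",(240+213/4,170+172/4),73);b=atz("side",(240+156/4,170+214/4),73);print(a,b,(a+b)/2)
t2=cv2.resize(t[212:252,332:372],(480,480),interpolation=2)
s2=cv2.resize(s[120:180,225:285],(480,480)[:2],interpolation=2)
cv2.imwrite("pics/z.png",np.hstack([t2[:,:400],s2[:,:400]]))
print(arm.get_state()["time_s"])
E
```

```text
top flange (np.float64(459.0), np.float64(-272.0), np.float64(0.8246004520939086))
top neck (np.float64(595.0), np.float64(117.0), np.float64(0.7887900655935988)) circle-ctr
side flange (np.float64(457.0), np.float64(-277.0), np.float64(0.9873296120433068))
side neck (np.float64(590.0), np.float64(103.0), np.float64(0.9920482077405728)) circle-ctr
[ 475.09719379 -255.40329804   73.        ] [ 440.44349322 -288.15804162   73.        ] [ 457.7703435  -271.78066983   73.        ]
[ 443.63862114 -297.37773388   73.        ] [ 470.61360801 -261.6494466    73.        ] [ 457.12611458 -279.51359024   73.        ]
1.6
```

View pics/z.png

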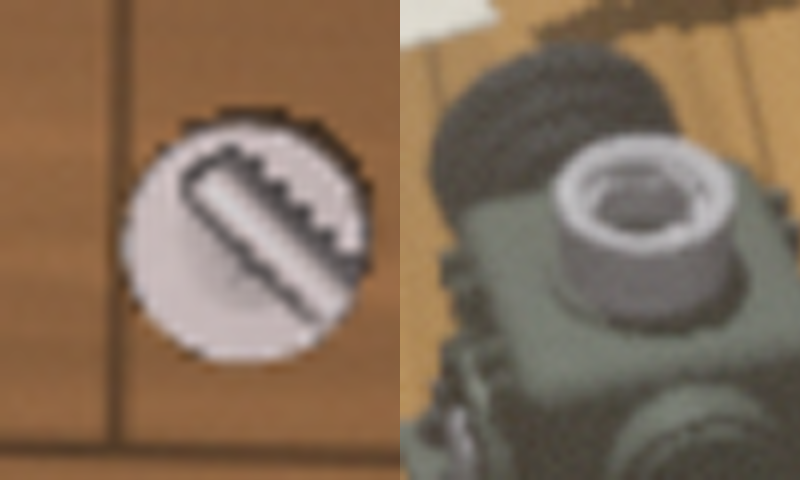

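Small white plug: bar running along about +43.5° (world), centre about (458,-274). The neck mouth in the side view is near pixel (143.8,255.6). Moving toward the plug now.

```bash
python3 -m inch '[{"offset":[18,-58,0],"dr":[0,0,-9]},{"offset":[18,-58,0],"dr":[0,0,-9]},{"offset":[18,-58,0],"dr":[0,0,-9]},{"offset":[18,-58,0],"dr":[0,0,-9]},{"offset":[18,-58,0],"dr":[0,0,-9]},{"offset":[18,-58,0],"dr":[0,0,-9]},{"offset":[18,-58,0],"dr":[0,0,-9]},{"offset":[18,-58,0],"dr":[0,0,-9]},{"offset":[18,-58,0],"dr":[0,0,-9]},{"offset":[18,-58,0],"dr":[0,0,-9]},{"offset":[18,-58,0],"dr":[0,0,-9]},{"offset":[18,-58,0],"dr":[0,0,-8]}]' -1 40
cat > st.py <<'E'
from h import *
def st():
    s=arm.get_state();R=np.array(s["tool_rot"])
    print("t",round(s["time_s"],2),"p",np.round(s["position"],1),"yaw_y",round(np.degrees(np.arctan2(R[1,1],R[0,1])),1),"tilt",round(np.degrees(np.arccos(min(1,-R[2,2]))),2),"q",np.round(s["joints"],2),"F",np.round(s["wrist_force"],1),"M",np.round(s["moment"],2),"op",round(s["opening"],1),"g",round(s["grasp_force"],1))
    return s
if __name__=="__main__":st()
E
python3 st.py
python3 - <<'E'
from h import *
t=arm.get_image("top");s=arm.get_image("side")
for n,c,px in(("a","top",(177.3,218.9)),("b","side",(143.75,255.6))):print(c,atz(c,px,169))
# bright ring of neck, top: hull of bright px
for c,im,(v,u) in(("top",t,(178,219)),("side",s,(144,255))):
    g=im[v-16:v+17,u-16:u+17].astype(float).mean(2);print(c);print(g[::1,::1][4:29,4:29].astype(int))
E
```

```text
time_s: 3.1
position: [423.6, -135.1, 211.3]
tool_rot: [[0.609, 0.793, 0.001], [0.793, -0.609, -0.0], [0.001, 0.001, -1.0]]
wrist_force: [1.2, 0.6, 0.5]
opening: 85.6
grasp_force: 0.0
t 3.1 p [ 423.6 -135.1  211.3] yaw_y -37.5 tilt 0.08 q [-0.39 -0.33  1.62  0.    1.85  0.27] F [1.2 0.6 0.5] M [ 0.   -0.01  0.04] op 85.6 g 0.0
top [592.45534168 112.6696738  169.        ]
side [593.46604365 109.01811954 169.        ]
top
[[ 95  95  95  96  94  96 102 128 134 163 169 167 164 164 142 117  92  61
   47  46  45  89  96  95  94]
 [ 97  96  94  93  97 128 159 165 165 167 167 164 163 163 163 165 167 125
   73  51  46  44  87  94  94]
 [ 97  96  96 100 129 159 162 163 147 146 138 136 138 138 153 161 167 166
  144  99  58  47  46  45  87]
 [ 97  98 101 133 161 163 144 126 122 102 114 121 122 137 124 135 157 164
  165 166  93  49  44  45  43]
 [ 97  98 133 162 165 144 123 133 110 139 145 147 147 149 133 145 140 142
  162 166 144  80  48  45  46]
 [ 99 115 160 165 143 120 132 145 146 112  78  64  81 100 126 150 138 124
  147 163 166 124  65  46  46]
 [101 144 165 152 121 119 142 117  97  59  52 
[... 3880 characters left out ...]
65 170 177 175 175 178 177 178 175 160
  141 131 111 103 100 104 118]
 [125 120 109 104 108 106 111 116 122 133 146 153 154 149 144 141 135 119
  114 111 107  98  96  91 107]
 [119 117 109 105 105 106 109 112 112 116 116 119 119 120 116 118 116 115
  108 110 106 103  96  83  92]
 [112 119 109 107 102 106 109 111 108 109 113 110 110 112 111 115 113 112
  111 107 110 104  93  77  81]
 [115 116 112 105 104 103 109 111 111 113 112 109 112 116 113 111 111 109
  112 107 105  97  88  78  76]
 [114 114 115 108 105 103 108 109 109 109 111 112 110 109 112 112 110 108
  108 108 102  97  84  72  73]
 [114 105 114 115 111 111 110 109 113 111 113 113 111 113 108 110 110 108
  109 104 100  89  78  71  74]]
```

```bash
python3 -m inch '[{"offset":[12,-46,0],"dr":[0,0,-3]},{"offset":[12,-46,0],"dr":[0,0,-3]},{"offset":[10,-47,0],"dr":[0,0,-3]},{"offset":[0,0,-50]},{"offset":[0,0,-50]},{"offset":[0,0,-38]},{"offset":[0,0,-28]},{"offset":[0,0,0]}]' && python3 st.py; python3 - <<'E'
from h import *
t=arm.get_image("top");s=arm.get_image("side")
t2=cv2.resize(t[207:257,327:377],(400,400),interpolation=2)
s2=cv2.resize(s[260:320,190:250],(400,400),interpolation=2)
cv2.imwrite("pics/g.png",np.hstack([t2,s2]))
E
```

```text
$[3]: bad value
```

View pics/g.png

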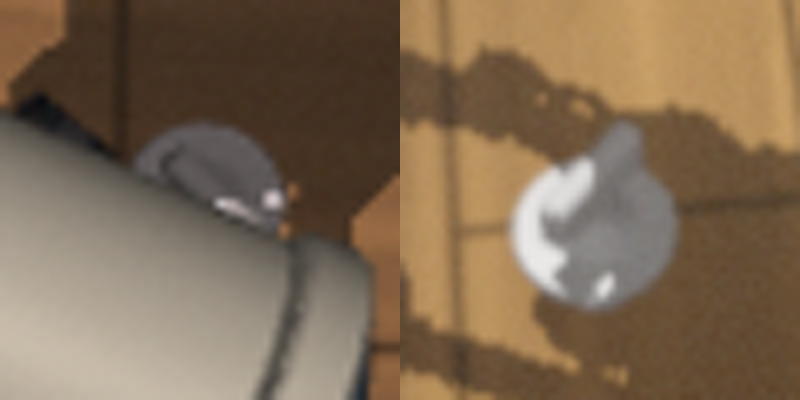

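The move was refused because every row needs a "dr". The picture shows the plug untouched in the arm's shadow, at side (218,292). Resending.

```bash
python3 -m inch '[{"offset":[12,-46,0],"dr":[0,0,-3]},{"offset":[12,-46,0],"dr":[0,0,-3]},{"offset":[10,-47,0],"dr":[0,0,-3]},{"offset":[0,0,-50],"dr":[0,0,0]},{"offset":[0,0,-50],"dr":[0,0,0]},{"offset":[0,0,-38],"dr":[0,0,0]},{"offset":[0,0,-28],"dr":[0,0,0]},{"offset":[0,0,0],"dr":[0,0,0]}]' && python3 st.py; python3 - <<'E'
from h import *
s=arm.get_image("side")
cv2.imwrite("pics/g2.png",cv2.resize(s[250:330,170:270],(750,600),interpolation=2))
E
```

```text
time_s: 4.3
position: [456.4, -269.4, 42.8]
tool_rot: [[0.72, 0.694, -0.004], [0.694, -0.72, 0.003], [-0.001, -0.005, -1.0]]
wrist_force: [0.2, -0.4, -0.4]
opening: 85.4
grasp_force: 0.0
t 4.3 p [ 456.4 -269.4   42.8] yaw_y -46.1 tilt 0.27 q [-0.6  -0.06  1.68  0.    1.52  0.21] F [ 0.2 -0.4 -0.4] M [-0.03  0.02  0.01] op 85.4 g 0.0
```

View pics/g2.png

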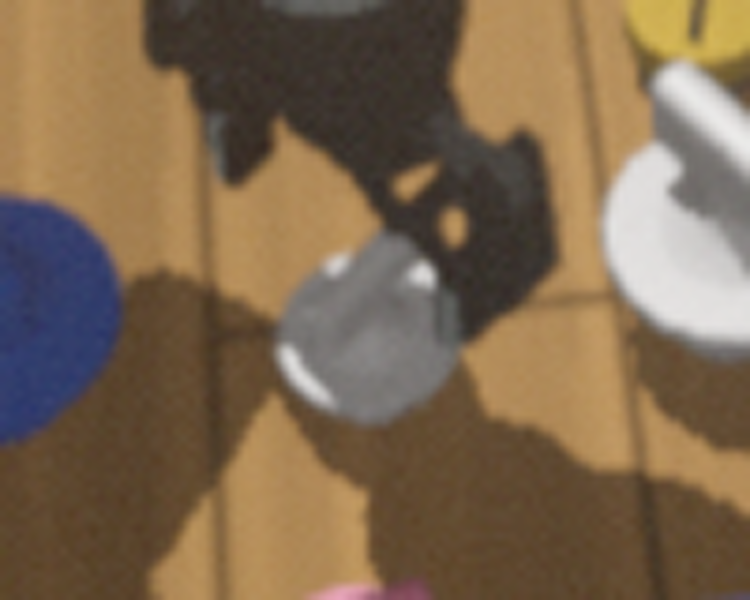

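```bash
python3 - <<'E'
from st import *
s=st();R=np.array(s["tool_rot"]);p=np.array(s["position"])
f=lambda P:np.round(((np.array(proj("side",P))[::-1])-[170,250])*7.5)
print("tcp",f(p))
for sg in(-1,1):
  for off in (42,57): print(sg,off,f(p+sg*off*R[:,1]-13*R[:,2]))
for z in(61.2,73): print("plug",z,f([458,-274.5,z]), f([457,-277,z]))
E
```

```text
t 4.35 p [ 457.4 -270.4   45. ] yaw_y -46.1 tilt 0.06 q [-0.6  -0.06  1.68  0.    1.52  0.21] F [ 0.8 -0.4  0.2] M [ 0.03  0.02 -0.01] op 85.3 g 0.0
tcp [365. 295.]
-1 42 [266. 201.]
-1 57 [232. 176.]
1 42 [464. 346.]
1 57 [501. 373.]
plug 61.2 [366. 277.] [363. 284.]
plug 73 [364. 256.] [361. 263.]
```

```bash
python3 -m inch '[{"offset":[1,-4,0],"dr":[0,0,0]},{"offset":[0,0,0],"dr":[0,0,0]},{"offset":[0,0,0],"dr":[0,0,0]},{"offset":[0,0,0],"dr":[0,0,0]}]' 0.45 40 >/dev/null; python3 st.py; python3 - <<'E'
from h import *
s=arm.get_image("side")
cv2.imwrite("pics/g3.png",cv2.resize(s[250:330,170:270],(750,600),interpolation=2))
E
```

```text
t 4.85 p [ 458.4 -276.1   45.3] yaw_y -46.2 tilt 0.03 q [-0.61 -0.05  1.67  0.    1.52  0.2 ] F [-0.2 -0.6  0.5] M [-0.06  0.01  0.01] op 23.5 g 0.0
```

View pics/g3.png

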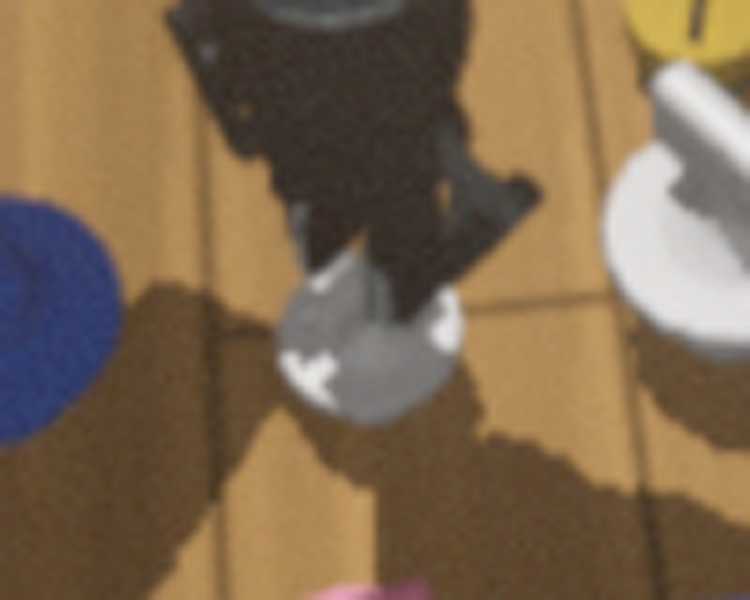

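The fingers straddle the bar, with tips at about (320,260) and (395,310) in the crop and no contact yet. Closing gently.

```bash
python3 -m inch '[{"offset":[0,0,0],"dr":[0,0,0]},{"offset":[0,0,0],"dr":[0,0,0]},{"offset":[0,0,0],"dr":[0,0,0]}]' 1 30 >/dev/null; python3 st.py; python3 - <<'E'
from fit import *
s=arm.get_image("side")
print(fitflange("side",s,457,-277,35,29.5))
s=s[250:330,170:270]
cv2.imwrite("pics/g4.png",cv2.resize(s,(750,600),interpolation=2))
E
```

```text
t 5.28 p [ 458.3 -275.8   45. ] yaw_y -46.2 tilt 0.01 q [-0.61 -0.05  1.67  0.    1.52  0.2 ] F [-0.7  0.9  2.1] M [0.2  0.11 0.  ] op 10.7 g 32.9
(np.float64(457.0), np.float64(-280.0), np.float64(0.676396717199763))
```

View pics/g4.png

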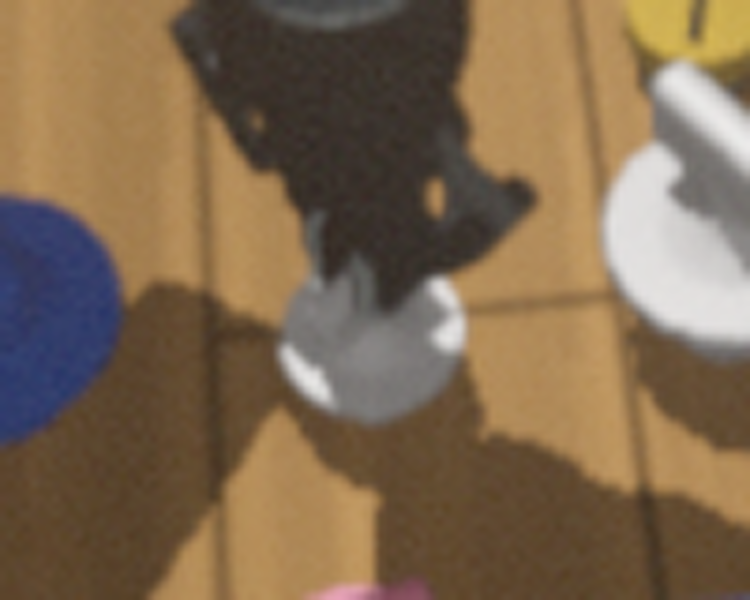

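Gripped, and the plug is still upright. Lifting now, then carrying it over the neck.

```bash
python3 -m inch '[{"offset":[0,0,30],"dr":[0,0,0]},{"offset":[0,0,58],"dr":[0,0,0]},{"offset":[0,0,58],"dr":[0,0,0]},{"offset":[0,0,58],"dr":[0,0,0]}]' 1 45 >/dev/null; python3 st.py; python3 -m inch '[{"offset":[13,38,0],"dr":[0,0,5]},{"offset":[17,48,0],"dr":[0,0,6]},{"offset":[17,48,0],"dr":[0,0,6]},{"offset":[17,48,0],"dr":[0,0,6]},{"offset":[17,48,0],"dr":[0,0,6]},{"offset":[17,48,0],"dr":[0,0,6]},{"offset":[17,48,0],"dr":[0,0,6]},{"offset":[12,36,0],"dr":[0,0,5]},{"offset":[9,25,0],"dr":[0,0,0]},{"offset":[0,0,0],"dr":[0,0,0]}]'>/dev/null; python3 st.py;  python3 - <<'E'
from fit import *
t=arm.get_image("top");s=arm.get_image("side")
a=cv2.resize(s[80:200,185:325],(700,600),interpolation=2)
cv2.imwrite("pics/p1.png",a)
for n in("plug_grip","plug_seat","port"):
  for c in("top","side"):
    print(n,c,[(np.round(r["pixel"],1),round(r["confidence"],2)) for r in arm.landmark_of(c,n)][:6])
E
```

```text
t 5.83 p [ 457.9 -275.9  249.6] yaw_y -46.2 tilt 0.08 q [-0.61 -0.07  1.33 -0.    1.89  0.2 ] F [ 0.2 -1.2 -3.3] M [-0.06 -0.07  0.01] op 10.5 g 48.0
t 7.08 p [594.4 112.7 247. ] yaw_y -0.1 tilt 0.15 q [0.13 0.12 1.14 0.   1.89 0.13] F [ 0.2 -0.5 -3.6] M [-0.08 -0.   -0.05] op 10.5 g 48.0
plug_grip top [(array([276.2, 353.7]), 0.9), (array([190.7, 351.6]), 0.78), (array([235.5, 395.7]), 0.52), (array([171.4, 212.1]), 0.44)]
plug_grip side [(array([271.6, 269.6]), 0.87), (array([278.7, 166.8]), 0.65), (array([334.5, 221.6]), 0.61)]
plug_seat top [(array([235. , 389.5]), 0.86), (array([190.1, 346.6]), 0.85), (array([273.3, 348.6]), 0.65), (array([173.1, 215.4]), 0.53)]
plug_seat side [(array([344.3, 216.7]), 0.87), (array([280.3, 265.7]), 0.78), (array([128.3, 256.2]), 0.66), (array([295. , 168.9]), 0.6)]
port top [(array([176.5, 222.1]), 0.81)]
port side [(array([146.7, 253.5]), 0.8)]
```

View pics/p1.png

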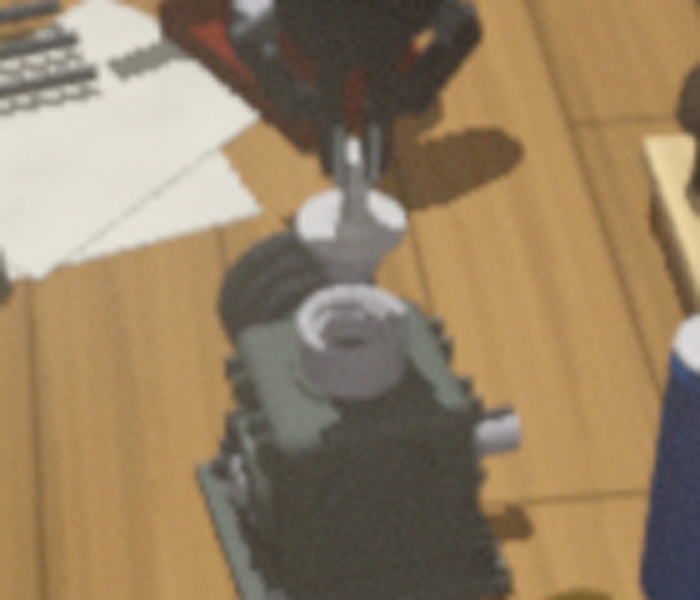

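Plug in hand: flange centre at about side (255.4,124.2), upright, above the neck ring at (255.6,143.7). Comparing the two horizontally.

```bash
python3 - <<'E'
from fit import *
s=arm.get_image("side");t=arm.get_image("top")
print(atz("side",(124.2,255.4),237.2),atz("side",(143.7,255.6),169))
print(fitflange("side",s,594,112,237.2,29.5))
g=cv2.cvtColor(s,cv2.COLOR_BGR2GRAY)
print(g[114:136,240:272])
print("top net seat",atz("top",(173.1,215.4),231),"grip",atz("top",(171.4,212.1),263),"port",atz("top",(176.4,217.9),169))
E
```

```text
[592.07260429 108.72372446 237.2       ] [593.49407061 109.23556271 169.        ]
(np.float64(589.0), np.float64(108.0), np.float64(0.989396570573197))
[[155 155 156 155 155 156 157 157 149 126  86  91 107 103  96 120 125 113
   89  97  99  84  81  86  82  84  89  90  91  91  88  89]
 [154 156 156 154 154 156 158 159 154 145 123 110 105 102  98 121 125 118
   96  97  98  90  89  91  85  83  87  93  88  90  91  88]
 [157 158 156 154 154 156 157 157 154 153 148 133 116 107 105 123 125 121
  107  97  96  89  88  89  82  82  88  89  88  92  93  92]
 [155 155 158 156 154 155 157 159 158 159 161 170 158 136 115 128 134 130
  125 115 110 102  93  89  84  79  85  88  92  92  92  90]
 [156 156 156 156 153 155 158 167 177 184 196 200 191 155 118 128 133 132
  142 167 176 155 120  93  84  82  85  91  93  87  90  90]
 [154 156 157 155 153 156 169 186 201 205 212 210 201 161 118 124 126 127
  150 191 205 197 177 137 103  83  84  86  88  90  90  89]
 [155 155 157 156 155 170 191 204 212 212 211 209 196 149 116 126 128 128
  158 200 210 210 205 185 152  97  82  88  88  90  93  97]
 [153 157 157 154
[... 1424 characters left out ...]
 146 132 139 151 156]
 [ 85  88  93  88  90  82  81  82  85  91 102 105 110 114 114 114 114 115
  112 111 118 130 138 141 144 148 152 150 134 134 150 156]
 [ 90  89  87  84  86  79  78  73  76  89 101 107 109 109 110 110 110 112
  110 110 118 138 139 139 146 147 152 148 135 131 150 154]
 [ 87  86  79  79  78  80  88  84  81  81  98 106 109 110 111 109 109 108
  108 112 129 140 138 140 140 147 152 149 144 128 146 154]
 [ 78  78  85  86  84  87  92  88  84  79  92  99 106 110 111 110 110 106
  100 105 129 142 140 139 142 145 151 152 147 130 140 151]]
top net seat [596.2083163  116.68423182 231.        ] grip [596.45443707 122.07387113 263.        ] port [594.79905725 115.43973041 169.        ]
```

```bash
python3 -m inch '[{"offset":[1,0,-18],"dr":[0,0,0]},{"offset":[0,0,-14],"dr":[0,0,0]},{"offset":[0,0,-6],"dr":[0,0,0]},{"offset":[0,0,0],"dr":[0,0,0]}]'>/dev/null; python3 st.py; python3 -m inch '[{"offset":[0,0,-2],"dr":[0,0,0]},{"offset":[0,0,-2],"dr":[0,0,0]},{"offset":[0,0,0],"dr":[0,0,0]}]'>/dev/null; python3 st.py
```

```text
t 8.07 p [594.9 111.  209.7] yaw_y -0.2 tilt 0.11 q [ 0.13  0.11  1.22 -0.    1.82  0.13] F [ 0.3  0.3 -3.4] M [-0.03  0.    0.05] op 10.4 g 48.0
t 8.45 p [595.4 111.1 207. ] yaw_y -0.2 tilt 0.01 q [ 0.13  0.11  1.22 -0.    1.81  0.13] F [ 0.   1.  -3.3] M [-0.01 -0.    0.01] op 9.9 g 48.0
```

```bash
for i in 1 2 3; do python3 -m inch '[{"offset":[0,0,-2],"dr":[0,0,0]},{"offset":[0,0,0],"dr":[0,0,0]}]'>/dev/null; python3 st.py; done
```

```text
t 8.7 p [595.3 111.1 204.7] yaw_y -0.2 tilt 0.02 q [0.13 0.11 1.23 0.   1.81 0.13] F [ 0.1  0.4 -2.2] M [-0.07  0.03 -0.03] op 10.3 g 48.0
t 8.95 p [595.2 111.1 202.6] yaw_y -0.2 tilt 0.02 q [ 0.13  0.1   1.23 -0.    1.81  0.13] F [ 0.7 -0.5 -2.6] M [ 0.02 -0.03  0.01] op 10.2 g 48.0
t 9.2 p [595.3 111.  200.6] yaw_y -0.2 tilt 0.02 q [ 0.13  0.1   1.23 -0.    1.8   0.13] F [ 0.2 -0.5 -3.3] M [ 0.01 -0.03  0.02] op 10.3 g 48.0
```

```bash
python3 -m inch '[{"offset":[0,0,-2],"dr":[0,0,0]},{"offset":[0,0,0],"dr":[0,0,0]}]'>/dev/null; python3 st.py
```

```text
t 9.45 p [595.3 111.1 198.6] yaw_y -0.2 tilt 0.02 q [0.13 0.1  1.24 0.   1.8  0.13] F [ 0.  -0.8 -3.1] M [-0.01 -0.01 -0.02] op 10.3 g 48.0
```

```bash
for i in 1 2 3; do python3 -m inch '[{"offset":[0,0,-1],"dr":[0,0,0]},{"offset":[0,0,0],"dr":[0,0,0]}]'>/dev/null; python3 st.py; done
```

```text
t 9.7 p [595.3 111.  197.8] yaw_y -0.2 tilt 0.0 q [ 0.13  0.1   1.24 -0.    1.8   0.13] F [-0.   0.6 -4.1] M [-0.02 -0.03  0.01] op 10.3 g 48.0
t 9.95 p [595.3 111.  196.7] yaw_y -0.2 tilt 0.01 q [0.13 0.1  1.24 0.   1.8  0.13] F [ 0.2  0.5 -2.5] M [-0.06  0.01  0.04] op 10.1 g 48.0
t 10.2 p [595.3 111.1 195.8] yaw_y -0.2 tilt 0.01 q [0.13 0.1  1.24 0.   1.79 0.13] F [-0.1 -0.3 -2.9] M [-0.02  0.03 -0.01] op 10.3 g 48.0
```

```bash
for i in 1 2 3 4; do python3 -m inch '[{"offset":[0,0,-1],"dr":[0,0,0]},{"offset":[0,0,0],"dr":[0,0,0]}]'>/dev/null; python3 st.py|grep -o -E "t [0-9.]+ p.*yaw|F.*"; done
```

```text
t 10.45 p [595.3 111.  194.7] yaw
F [-0.4 -0.2 -2.1] M [-0.02 -0.01  0.06] op 10.4 g 48.0
t 10.7 p [595.4 111.  194.5] yaw
F [-1.3 -0.5  0. ] M [-0.07  0.13 -0.03] op 10.7 g 48.4
t 10.95 p [595.5 110.9 194.3] yaw
F [-2.2 -1.5  5.7] M [-0.21  0.44 -0.01] op 10.6 g 49.0
t 11.2 p [595.6 110.9 194.2] yaw
F [-3.  -1.6  8.6] M [-0.26  0.65  0.02] op 10.4 g 49.4
```

Contact at TCP z≈194.4, so the seat is about 9.5 mm over the port and roughly 38° of backward turn should reach the drop. I'll loosen to spanner play and take a side-image reference.

```bash
python3 -m inch '[{"offset":[0,0,3],"dr":[0,0,0]},{"offset":[0,0,0],"dr":[0,0,0]}]' 0.64 30 >/dev/null; python3 st.py; cat > look.py <<'E'
import sys
from st import *
s=arm.get_image("side");np.save("im_%s.npy"%sys.argv[1],s)
g=cv2.cvtColor(s,cv2.COLOR_BGR2GRAY).astype(float)
for a,b in((246,250),(254,257),(260,264)):print(a,g[126:162,a:b].mean(1).astype(int))
st()
E
python3 look.py a
```

```text
t 11.45 p [595.5 111.2 194.7] yaw_y -0.2 tilt 0.02 q [0.13 0.1  1.25 0.   1.79 0.13] F [-0.8  0.2 -0.2] M [0.02 0.04 0.02] op 15.6 g 0.0
246 [ 80  78  72  71  76  83  80  89 135 171 196 208 212 211 211 210 192 153
 124 116 113 114 117 111 108 105 106 106 104 107 109 113 106 100 104  97]
254 [199 202 196 165 127 122 121 123 124 122 121 119 120 122 126 131 132 127
 123 121 120 116 112 111 112 111 111 109 109 109 109 109 109  94  76  75]
260 [ 88  86  88  94 108 119 128 145 172 196 208 210 205 189 158 139 132 124
 121 117 113 107 109 108 107 105 107 106 106 104 104  97  83  77  74  74]
t 11.5 p [595.4 111.2 194.4] yaw_y -0.2 tilt 0.02 q [0.13 0.1  1.25 0.   1.79 0.13] F [-0.6 -0.1 -0.3] M [-0.   -0.04 -0.01] op 15.2 g 0.0
```

```bash
cat > ht.py <<'E'
from st import *
s=arm.get_image("side");g=cv2.cvtColor(s,cv2.COLOR_BGR2GRAY).astype(float)
for a,b in((245,249),(247,250),(262,265)):
    p=g[126:150,a:b].mean(1);i=np.argmax(p>150);print("edge",a,round(126+i-(p[i]-150)/(p[i]-p[i-1]) if i else -1,2),end="  ")
d=arm.landmark_of("side","plug_seat");print([np.round(r["pixel"],1).tolist() for r in d if abs(r["pixel"][1]-255)<15])
st()
E
python3 ht.py
python3 -m inch '[{"offset":[0,0,0],"dr":[0,0,8]},{"offset":[0,0,0],"dr":[0,0,8]},{"offset":[0,0,0],"dr":[0,0,4]},{"offset":[0,0,0],"dr":[0,0,0]}]'>/dev/null; python3 ht.py
python3 -m inch '[{"offset":[0,0,0],"dr":[0,0,5]},{"offset":[0,0,0],"dr":[0,0,5]},{"offset":[0,0,0],"dr":[0,0,0]}]'>/dev/null; python3 ht.py
```

```text
edge 245 135.28  edge 247 134.0  edge 262 133.91  [[144.8, 254.4], [281.4, 265.6]]
t 11.6 p [595.3 111.1 194.3] yaw_y -0.2 tilt 0.04 q [0.13 0.1  1.25 0.   1.79 0.13] F [ 0.7 -0.7 -0.5] M [-0.    0.03 -0.02] op 15.2 g 0.0
edge 245 135.28  edge 247 133.97  edge 262 133.82  [[142.4, 254.4], [283.8, 268.0]]
t 12.2 p [595.3 111.  194.8] yaw_y 19.7 tilt 0.01 q [ 0.13  0.1   1.25 -0.    1.79 -0.22] F [-1.1 -0.1  1.1] M [-0.01 -0.01 -0.05] op 15.1 g 1.3
edge 245 135.02  edge 247 133.95  edge 262 133.68  [[280.6, 267.0], [143.3, 254.7]]
t 12.68 p [595.4 111.1 195.2] yaw_y 29.7 tilt 0.03 q [ 0.13  0.1   1.25 -0.    1.79 -0.39] F [-0.1 -1.2  3.1] M [ 0.02  0.02 -0.04] op 15.0 g 1.8
```

```bash
for i in 1 2 3; do python3 -m inch '[{"offset":[0,0,0.5],"dr":[0,0,5]},{"offset":[0,0,0.4],"dr":[0,0,5]},{"offset":[0,0,0],"dr":[0,0,0]}]'>/dev/null; python3 ht.py; done
```

```text
edge 245 134.76  edge 247 133.82  edge 262 134.03  [[279.0, 267.2], [141.7, 256.4]]
t 13.15 p [595.3 111.2 195.7] yaw_y 39.6 tilt 0.01 q [ 0.13  0.1   1.24  0.    1.79 -0.56] F [0.7 0.2 0.9] M [ 0.07 -0.04 -0.01] op 15.4 g 1.5
edge 245 136.34  edge 247 135.4  edge 262 137.67  [[282.0, 267.5], [143.7, 257.6]]
t 13.62 p [595.2 111.  196.3] yaw_y 49.6 tilt 0.04 q [ 0.13  0.1   1.24 -0.    1.8  -0.74] F [ 0.7 -0.1  0.1] M [-0.01 -0.04  0.  ] op 15.2 g 0.0
edge 245 136.27  edge 247 126.97  edge 262 -1  [[144.0, 253.5], [281.7, 265.1], [143.7, 256.4]]
t 14.1 p [595.3 111.1 197.4] yaw_y 59.6 tilt 0.01 q [ 0.13  0.1   1.24  0.    1.8  -0.91] F [ 0.2  1.1 -1.3] M [ 0.08 -0.1  -0.02] op 15.7 g 0.7
```

The drop came between yaw 40° and 50°: the flange edge went down 1.6 px, about 6–7 mm. Checking for lean against the model rim before turning forward.

```bash
cat > lean.py <<'E'
from fit import *
def rim(g):
    out={}
    for c in range(246,266,1):
        p=g[122:156,c];i=np.argmax(p>165);j=len(p)-1-np.argmax((p>165)[::-1])
        out[c]=(122+i-(p[i]-165)/(p[i]-p[i-1]+1e-6),122+j+(p[j]-165)/(p[j]-p[min(j+1,33)]+1e-6)) if (p>165).any() else (-1,-1)
    return out
s=arm.get_image("side");b=rim(cv2.cvtColor(s,cv2.COLOR_BGR2GRAY).astype(float))
a=rim(cv2.cvtColor(np.load("im_a.npy"),cv2.COLOR_BGR2GRAY).astype(float))
for c in a:print(c,np.round(a[c],1),np.round(b[c],1))
for z in (184.5,179.7,175):print(z,np.round(proj("side",(595.3,111,z)),2))
E
python3 lean.py
```

```text
246 [136.  142.9] [137.1 144.8]
247 [135.1 143. ] [136.  145.5]
248 [134.3 142.4] [127.2 146.2]
249 [133.7 142.6] [126.7 146.5]
250 [133.5 142.9] [135.2 146.9]
251 [133.2 140.3] [135.5 147.1]
252 [132.9 139.7] [136.3 147.2]
253 [-1 -1] [140.7 147.1]
254 [123.7 128.6] [140.9 144.7]
255 [123.8 129.2] [141.7 145.2]
256 [124.6 129.1] [142.8 145.1]
257 [-1 -1] [-1 -1]
258 [-1 -1] [-1 -1]
259 [133.1 138.4] [-1 -1]
260 [133.3 141.5] [-1 -1]
261 [133.5 139.3] [-1 -1]
262 [134.  139.6] [-1 -1]
263 [134.7 140.2] [-1 -1]
264 [135.4 140.3] [-1 -1]
265 [136.7 140. ] [-1 -1]
184.5 [138.92 256.23]
179.7 [140.27 256.21]
175 [141.58 256.19]
```

```bash
python3 -m inch '[{"offset":[0,0,-3],"dr":[0,0,0]},{"offset":[0,0,-2],"dr":[0,0,-5]},{"offset":[0,0,0],"dr":[0,0,-8]},{"offset":[0,0,0],"dr":[0,0,-8]},{"offset":[0,0,0],"dr":[0,0,-8]},{"offset":[0,0,0],"dr":[0,0,0]}]'>/dev/null; python3 ht.py; for i in 1 2; do python3 -m inch '[{"offset":[0,0,-0.5],"dr":[0,0,-8]},{"offset":[0,0,-0.5],"dr":[0,0,-7]},{"offset":[0,0,0],"dr":[0,0,0]}]'>/dev/null; python3 ht.py; done; python3 lean.py
```

```text
edge 245 136.81  edge 247 135.79  edge 262 136.49  [[142.4, 253.0], [282.0, 269.7]]
t 15.0 p [595.3 111.  192.4] yaw_y 30.9 tilt 0.01 q [ 0.13  0.1   1.25 -0.    1.79 -0.41] F [ 0.   0.8 -0.2] M [ 0.09 -0.14 -0.01] op 15.3 g 0.4
edge 245 137.36  edge 247 135.93  edge 262 135.43  [[280.7, 264.9], [144.6, 256.8]]
t 15.47 p [595.3 111.  191.6] yaw_y 16.0 tilt 0.0 q [ 0.13  0.1   1.25 -0.    1.79 -0.15] F [1.8 0.1 0.1] M [ 0.04 -0.17  0.02] op 15.3 g 0.6
edge 245 137.49  edge 247 136.4  edge 262 135.6  [[144.6, 254.6], [282.7, 267.3]]
t 15.95 p [595.3 111.  190.5] yaw_y 1.0 tilt 0.01 q [ 0.13  0.1   1.25 -0.    1.78  0.11] F [ 0.   0.2 -0.4] M [ 0.05 -0.12 -0.06] op 15.3 g 0.5
246 [136.  142.9] [138.3 144.7]
247 [135.1 143. ] [137.2 145. ]
248 [134.3 142.4] [136.6 144.4]
249 [133.7 142.6] [136.2 144.6]
250 [133.5 142.9] [135.7 145.2]
251 [133.2 140.3] [135.4 145. ]
252 [132.9 139.7] [135.2 140.9]
253 [-1 -1] [135.7 137. ]
254 [123.7 128.6] [125.5 130.6]
255 [123.8 129.2] [126.1 131.3]
256 [124.6 129.1] [128.2 131. ]
257 [-1 -1] [-1 -1]
258 [-1 -1] [-1 -1]
259 [133.1 138.4] [-1 -1]
260 [133.3 141.5] [135.5 141.3]
261 [133.5 139.3] [135.3 141.2]
262 [134.  139.6] [135.7 141.3]
263 [134.7 140.2] [136.4 141.6]
264 [135.4 140.3] [137.3 142.2]
265 [136.7 140. ] [138.3 142. ]
184.5 [138.92 256.23]
179.7 [140.27 256.21]
175 [141.58 256.19]
```

Upright: both rim sides are down about 2.1 px from the reference at the same yaw. It is engaged and descending.

```bash
for i in 1 2 3 4; do python3 -m inch '[{"offset":[0,0,-0.5],"dr":[0,0,-8]},{"offset":[0,0,-0.4],"dr":[0,0,-7]},{"offset":[0,0,0],"dr":[0,0,0]}]'>/dev/null; python3 ht.py; done
```

```text
edge 245 137.71  edge 247 136.52  edge 262 136.15  [[145.0, 255.1], [281.7, 267.7], [134.0, 255.8]]
t 16.48 p [595.3 111.  189.6] yaw_y -14.0 tilt 0.02 q [ 0.13  0.1   1.26 -0.    1.78  0.37] F [ 0.6  0.3 -0.6] M [-0.06 -0.06  0.02] op 15.3 g 0.3
edge 245 138.31  edge 247 136.96  edge 262 136.26  [[283.0, 264.9], [144.3, 255.1]]
t 16.95 p [595.3 111.  188.8] yaw_y -29.0 tilt 0.01 q [ 0.13  0.1   1.26 -0.    1.78  0.63] F [-1.  -0.1 -0.9] M [-0.02 -0.01  0.01] op 15.3 g 0.2
edge 245 139.7  edge 247 137.06  edge 262 136.26  [[281.2, 269.7], [146.4, 254.1]]
t 17.43 p [595.3 111.3 188. ] yaw_y -44.0 tilt 0.02 q [0.13 0.1  1.26 0.   1.78 0.9 ] F [-0.1  1.6  0. ] M [ 0.21 -0.03 -0.  ] op 15.4 g 0.7
edge 245 140.02  edge 247 137.45  edge 262 136.14  [[279.6, 268.0], [143.7, 255.2]]
t 17.9 p [595.3 111.6 187.5] yaw_y -59.0 tilt 0.06 q [0.13 0.1  1.26 0.   1.78 1.16] F [-1.5  3.9  2.6] M [0.58 0.21 0.06] op 15.4 g 3.7
```

The tool is being pushed +y, so the neck axis sits a bit further +y. Centring by +2 mm in y.

```bash
python3 -m inch '[{"offset":[0,2,0],"dr":[0,0,0]},{"offset":[0,0,0],"dr":[0,0,0]}]'>/dev/null; python3 st.py; python3 -m inch '[{"offset":[0,1,0],"dr":[0,0,0]},{"offset":[0,0,0],"dr":[0,0,0]}]'>/dev/null; python3 st.py
```

```text
t 18.15 p [595.2 112.8 186.8] yaw_y -59.2 tilt 0.04 q [ 0.13  0.1   1.26 -0.    1.78  1.16] F [-0.9  0.8  1.7] M [0.18 0.19 0.03] op 15.6 g 1.2
t 18.4 p [595.4 113.5 186.5] yaw_y -59.2 tilt 0.06 q [ 0.13  0.1   1.26 -0.    1.78  1.17] F [-0.5 -1.8 -0.2] M [-0.23  0.04  0.04] op 15.4 g 0.7
```

```bash
python3 -m inch '[{"offset":[0,-0.6,0],"dr":[0,0,-5]},{"offset":[0,0,-0.3],"dr":[0,0,-5]},{"offset":[0,0,0],"dr":[0,0,0]}]'>/dev/null; python3 ht.py;  for i in 1 2; do python3 -m inch '[{"offset":[0,0,-0.2],"dr":[0,0,-4]},{"offset":[0,0,0],"dr":[0,0,0]}]'>/dev/null; python3 ht.py; done
```

```text
edge 245 138.87  edge 247 138.38  edge 262 136.36  [[282.0, 264.3], [144.9, 255.4]]
t 18.88 p [595.3 113.4 186.5] yaw_y -69.1 tilt 0.01 q [ 0.13  0.1   1.26 -0.    1.78  1.34] F [-0.4 -1.   0.8] M [-0.01  0.05 -0.01] op 15.5 g 1.6
edge 245 139.07  edge 247 138.78  edge 262 127.65  [[144.2, 255.8], [282.9, 265.7]]
t 19.23 p [595.3 113.5 186.5] yaw_y -73.1 tilt 0.0 q [0.13 0.1  1.26 0.   1.78 1.41] F [-1.2  0.2  1. ] M [0.01 0.19 0.08] op 15.5 g 2.1
edge 245 139.14  edge 247 138.91  edge 262 137.08  [[281.5, 268.0], [144.6, 257.9]]
t 19.57 p [595.2 113.5 186.5] yaw_y -77.1 tilt 0.0 q [0.13 0.1  1.26 0.   1.78 1.48] F [-1.5 -0.3  2.6] M [-0.05  0.34  0.12] op 15.2 g 4.9
```

```bash
python3 -m inch '[{"offset":[0,0,0.7],"dr":[0,0,0]},{"offset":[0,0,0],"dr":[0,0,-2]},{"offset":[0,0,0],"dr":[0,0,0]}]'>/dev/null; python3 st.py;  for i in 1 2; do python3 -m inch '[{"offset":[0,0,0],"dr":[0,0,-3]},{"offset":[0,0,0],"dr":[0,0,0]}]'>/dev/null; python3 st.py; done
```

```text
t 19.95 p [595.  113.4 186.6] yaw_y -79.2 tilt 0.06 q [0.13 0.1  1.26 0.   1.78 1.52] F [-3.2  0.1 -0. ] M [-0.08  0.49  0.24] op 15.4 g 6.9
t 20.2 p [594.9 113.4 186.6] yaw_y -82.2 tilt 0.08 q [0.13 0.1  1.26 0.   1.78 1.57] F [-4.  -0.3 -0.6] M [-0.13  0.68  0.36] op 15.6 g 12.7
t 20.45 p [594.9 113.4 186.6] yaw_y -85.1 tilt 0.08 q [ 0.13  0.1   1.26 -0.    1.78  1.62] F [-5.2 -0.6 -0. ] M [-0.25  0.87  0.68] op 15.3 g 20.6
```

Torque rose sharply to 0.68 N m, so it has nipped. Easing off straight away.

```bash
python3 -m inch '[{"offset":[0,0,0],"dr":[0,0,8]},{"offset":[0,0,0],"dr":[0,0,0]}]'>/dev/null; python3 st.py; python3 ht.py
```

```text
t 20.7 p [596.  113.5 187.1] yaw_y -77.2 tilt 0.1 q [0.13 0.1  1.26 0.   1.78 1.48] F [-1.3  0.8  0.8] M [ 0.12  0.   -0.04] op 15.5 g 0.2
edge 245 139.1  edge 247 132.61  edge 262 137.31  [[147.2, 256.0], [281.2, 265.2]]
t 20.8 p [595.8 113.5 187.1] yaw_y -77.3 tilt 0.08 q [0.13 0.1  1.26 0.   1.78 1.48] F [-0.3  0.1 -0.5] M [ 0.11 -0.02 -0.04] op 15.1 g 0.1
```

```bash
python3 -m inch '[{"offset":[0,0,0],"dr":[0,0,0]},{"offset":[0,0,0],"dr":[0,0,0]},{"offset":[0,0,10],"dr":[0,0,0]},{"offset":[0,0,40],"dr":[0,0,0]},{"offset":[0,0,60],"dr":[0,0,0]},{"offset":[0,0,0],"dr":[0,0,0]}]' -0.2 30 >/dev/null; python3 st.py; python3 lean.py; python3 - <<'E'
from h import *
s=arm.get_image("side");cv2.imwrite("pics/end.png",cv2.resize(s[110:185,205:305],(800,600),interpolation=2))
E
```

```text
t 21.55 p [596.5 113.6 305.1] yaw_y -77.2 tilt 0.71 q [ 0.13  0.14  1.01 -0.    1.98  1.48] F [ 0.  -0.2  0.5] M [ 0.03 -0.03  0.03] op 50.9 g 0.0
246 [136.  142.9] [139.3 145.3]
247 [135.1 143. ] [138.8 146.3]
248 [134.3 142.4] [132.8 147.1]
249 [133.7 142.6] [132.2 147.6]
250 [133.5 142.9] [131.7 148. ]
251 [133.2 140.3] [131.6 148. ]
252 [132.9 139.7] [131.2 141.7]
253 [-1 -1] [130.8 148.6]
254 [123.7 128.6] [130.6 148.9]
255 [123.8 129.2] [130.3 148.9]
256 [124.6 129.1] [129.9 148.8]
257 [-1 -1] [130.7 148.7]
258 [-1 -1] [137.9 148.6]
259 [133.1 138.4] [137.3 148.4]
260 [133.3 141.5] [137.  148.1]
261 [133.5 139.3] [136.6 140.3]
262 [134.  139.6] [136.7 140.3]
263 [134.7 140.2] [137.3 140.3]
264 [135.4 140.3] [138.  140.5]
265 [136.7 140. ] [139.2 140.9]
184.5 [138.92 256.23]
179.7 [140.27 256.21]
175 [141.58 256.19]
```

View pics/end.png

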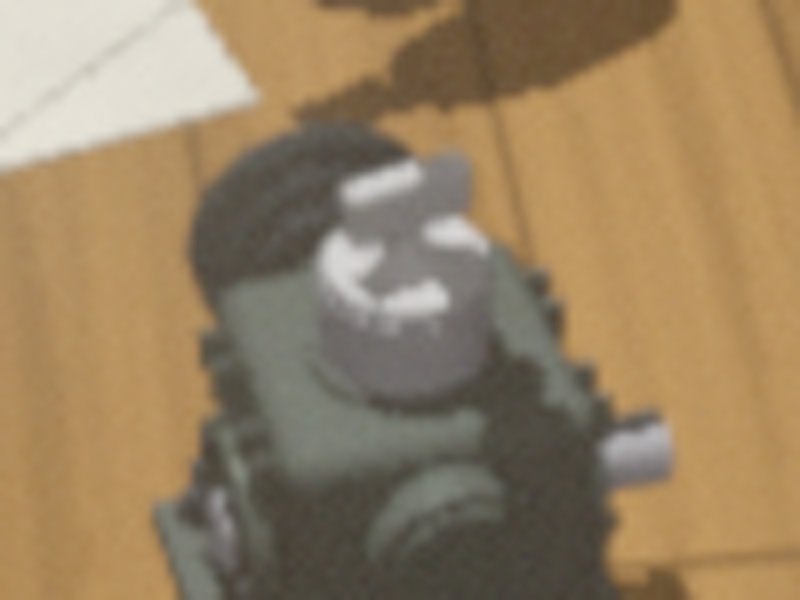

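The flange sits flush and upright on the neck: rim at crop (320–490, 215–320), down about 3 px ≈ 10 mm from the first resting height. The gripper is open and clear. Handing in.

```bash
python3 -c "
from bench import arm
print(arm.sign_off())"
```

```text
the job is handed in; nothing more can be done
None
```

The small white T-handled plug is back in the neck, turned back to its drop, screwed fully home and let go at 21.6 s, but the torque briefly reached about 0.68 N m (finger-tight is 0.15–0.25) before I eased off; plug-to-neck force was not measured, and I roughly estimate it neared the 60 N limit.

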